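# Test and reset the lab bench's emergency stop

## Task

Test the emergency stop of this lab bench: with the fingertips, press the red mushroom button on the yellow box in until it latches down, then push its raised bar round clockwise (seen from above, as the white arrows show) until the button pops back out and let go of it. Then press the green start button on the grey box fully in to bring the power back, and finish clear of everything. Only touch and push: do not squeeze or force the red button, do not press start while the red button is still in, and leave the meter, reel, jar and screwdriver alone.

Things in the scene. Friction and masses are not known exactly. Their poses are not given: they have to be found in the camera images.
- stop_box: yellow fixed box, 100 x 100 mm, 65 mm high, origin at the centre of its underside on the bench, z up. On its top centre: a black collar (52 mm across, 6 mm high), over it the red mushroom button. The button's axis is the box's vertical centre line. The box stands left or right of the middle, turned up to about 35 degrees either way.
- stop_bar_top (a point): centre of the top face of the raised bar on the red button (on its axis); moves and turns with it. x runs along the bar, z up. Bar 54 mm long (x), 12 mm wide (y), 20 mm high, white line along its top, on the flat top of the red disc (60 mm across, 13 mm thick). This point is 115 mm above the bench when out, 107 when latched. Clockwise: push the bar's +x end towards -y, or its -x end towards +y.
- stop_press (a joint): how far the red button is pressed in, m: 0 out, 0.008 fully in. A snap spring resists with about 8 N at first, falling to nothing at 0.004; past that it snaps in and stays. The disc's top is 95 mm above the bench when out, 87 mm latched: it rises as it pops out, so keep a fingertip beside the bar above 95 mm. Over 40 N of finger force on it is forcing it.
- stop_twist (a joint): how far the red head and its bar are turned clockwise seen from above, rad: 0 at rest, 0.9 at most; a spring turns it back to 0. The twist lifts a latched button, which pops out at about 0.6 rad; it takes up to about 0.07 N m (3.5 N at 20 mm from the axis). It cannot be pressed fully in while turned.
- start_box: grey fixed box, 90 x 90 mm and 50 mm high, origin at the centre of its underside on the bench, z up, with the green start button in a black ring (48 mm across, 12 mm high) on its top centre. It stands on the other side of the middle from the yellow box.
- start_top (a point): centre of the top face of the round green start button (32 mm across), 72 mm above the bench when out; moves with it.
- start (a joint): how far the green button is pressed in, m: 0 out, 0.006 fully in. A spring resists with 1.5 N at first and 5 N fully in, and pushes it back out.
- meter: orange and black hand-held meter lying on the bench, 150 x 75 x 35 mm, loose; origin at the centre of its underside, x along it. Leave alone.
- reel: aluminium reel standing on its flange, 60 mm across, 46 mm high, loose; origin at the centre of its underside. Leave alone.
- jar: jar with a blue cap, 48 mm across, 60 mm high, loose; origin at the centre of its underside. Leave alone.
- driver: screwdriver lying on the bench beyond the boxes, loose; x along it. Leave alone.
Not all that is in view belongs to the job. Several things look just like the stop_box: the one meant starts farthest to the robot's left.

How it is judged:
By the outcome, as a careful person would: the job done as asked, in the order asked, and still so for the second after the job is handed in, with the robot touching nothing.
It also fails if it takes over 48 s, if anything falls off the work surface, if the arm or the gripper's body presses on something with over 40 N, if the wrist force passes 120 N, or if a joint passes its speed limit or range.

## Robot

A 6-joint arm with a two-finger parallel gripper is mounted at the origin on the work surface. World frame = base frame: x ahead of the robot, y to its left, z up, the work surface at z = 0. Lengths are in mm, angles in rad, forces in N, time in s.
With the tool pointing down it reaches from about 375 to 975 mm from the base axis. Payload 3.8 kg.
Tool frame: the origin (TCP) lies midway between the tips of the shut fingers; the grasp point (between the pads) lies 19 mm behind it; z points along the fingers, y is the line along which they close (so a half turn about z gives the same grasp; the last joint's range is limited). The gripper opens to 85 mm and grips with 20 to 120 N. Pads are 22 mm wide; open, the fingers measure 114 mm over their backs; the gripper's body (76 mm by 85 mm) begins 54 mm behind the grasp point. The pads swing forward as they close: fully open they stand 13 mm farther back than shut.
Start: joints at [-0.037, 0.264, 1.604, -0, 1.274, -0.037], TCP at [674.995, -0.002, 231.28] pointing down, gripper open.
Joint ranges: [-2.63, 2.63], [-0.94, 2.18], [0.31, 2.57], [-1.31, 4.45], [0, 2.66], [-2.55, 2.55]. Speed limits (rad/s): [2.57, 2.57, 3.14, 3.14, 3.14, 3.14].

## Interface

Orientations are given as a rotation vector (axis times angle).
In Python, from cell import r gives the robot as it stands.
- The arm moves only by the tool apply_moves, never from a script. Its argument "commands" is a list of rows, each a list of 3 entries, a list of its own where there are three numbers: the shift along the tool's x, y, z in mm, then the turn about the tool's z in degrees, then the finger opening in mm, from 0 to 85.4. A call has 1 to 5 rows; each row shifts and turns the commanded pose from where the row before left it, along the tool's axes as they then stand; what a row does not reach is not made up. A row lasts 1/8 s, in which the tool goes at most 62.5 mm and 10.7 degrees, less where a joint would pass 70% of its speed; a pose out of reach is approached as far as the arm can. A call with a gripper value outside its range is refused whole. The fingers move at their own pace and stop on an object; "newtons" is the grip in N (left out, the last holds). Time passes only in rows, so rows that do not move let the fingers close. It gives the time, the measured TCP pose, the force, the opening and the grip force at its end, in the units of the state.
- r.get_obs(): the state, without advancing time (a new reading comes with each control period).
- r.snapshot(name): name is "scene" or "side" or "wrist"; returns a dict with "frame" (480x640x3 uint8, red, green, blue), "fx", "fy", "cx", "cy" (pixels), "R" (3x3) and "t" (3): a world point X has camera coordinates R X + t; the wrist camera has in their place "tool_from_camera" (4x4, takes a point from camera to tool coordinates, whose origin is the TCP and whose axes are the flange's). Camera axes: x right, y down, z forward; pixel columns grow to the right and rows downward; lengths in mm; the calibration is good to about 2 mm. A picture is of the moment at which its call begins: read the wrist's pose just before it. There is no depth.
- r.sign_off(): hands the job in; it is judged then, once.
The state is a dict: "time": time; "q": joint angles; "joint_vel": joint speeds; "joint_torque": joint torques, N m; "tool_pos": TCP position; "eef_rot": TCP orientation; "contact_force": force on the tool from outside, world axes, zero at the start; "moment": the same for the moment, N m; "grip_width": opening from 0.0 (shut) to 1.0 (fully open); "grasp_force": force on a finger pad.
Only numpy, scipy, OpenCV 4.12 (cv2) and the standard library are available. Lean on these libraries where they do the work, as an engineer would, in place of code of your own. Each camera call takes 0.05 s, during which the arm holds its last target. There are 200 camera calls.

## Working session

There is one attempt and no reset: what is moved stays moved. The work goes in short steps, Python scripts to look and compute and a tool call to move; the robot and the scene stay as the last step left them, time stands still between calls to the robot, and variables do not carry over. Pictures are saved under pics/ and viewed, at most 10 in all, crops included, and the job is handed in when it is done.

Besides the shell and the picture viewer there is one more tool, called after "Emit:" as name(argument=value, ...) on one line, values as JSON. apply_moves: Moves the arm, as the interface text tells. Its arguments: {"type":"object","properties":{"commands":{"type":"array","items":{"type":"array"}},"newtons":{"type":"number"}},"required":["commands"]}

```bash
mkdir -p pics; python3 - <<'E'
from cell import r
import cv2,numpy as np,pickle
o=r.get_obs();print(o['tool_pos'],o['eef_rot'],o['time'],o['contact_force'])
d={}
for n in('scene','side','wrist'):
    s=r.snapshot(n);d[n]=s;cv2.imwrite(f'pics/{n}0.png',s['frame'][:,:,::-1])
    print(n,{k:np.round(v,3).tolist() for k,v in s.items() if k!='frame'})
pickle.dump(d,open('d.pkl','wb'))
E
```

```text
[ 6.74244229e+02 -3.20637333e-03  2.29955776e+02] [-2.22031287 -2.22021114  0.00247047] 0.0 [-0.57185289 -0.78924158  0.46442067]
scene {'fx': 578.71, 'fy': 578.71, 'cx': 321.715, 'cy': 237.418, 'R': [[0.896, 0.444, -0.005], [0.23, -0.474, -0.85], [-0.38, 0.761, -0.526]], 't': [-444.18, -89.384, 1961.818]}
side {'fx': 474.813, 'fy': 474.813, 'cx': 313.393, 'cy': 244.308, 'R': [[0.987, -0.162, -0.013], [-0.12, -0.67, -0.732], [0.11, 0.724, -0.681]], 't': [-554.092, 69.496, 1447.917]}
wrist {'fx': 404.703, 'fy': 404.703, 'cx': 317.267, 'cy': 235.772, 'tool_from_camera': [[0.001, -0.948, -0.319, 81.937], [1.0, 0.001, 0.001, -0.996], [-0.0, -0.319, 0.948, -143.758], [0.0, 0.0, 0.0, 1.0]]}
```

View pics/scene0.png

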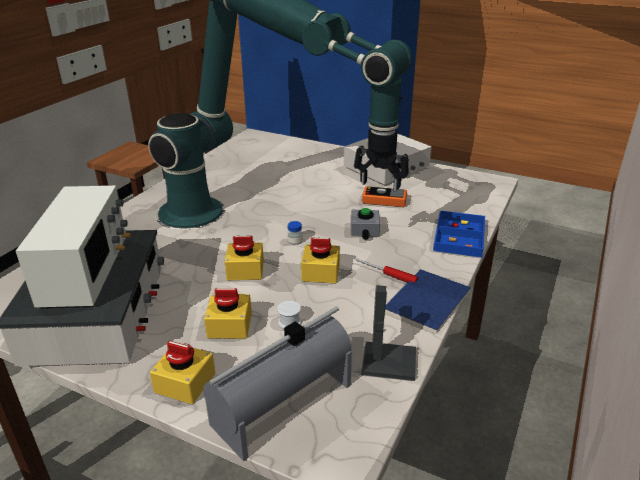

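View pics/side0.png

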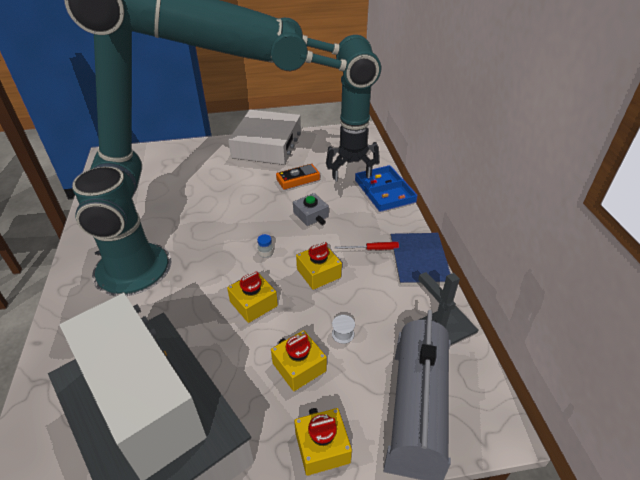

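The scene view shows four yellow boxes with red tops at about (243,243), (320,244), (227,298) and (180,354), and the grey start box at (365,215). In the side view, the same boxes have red tops at (251,283), (319,250), (298,345) and (322,430), with green at (311,200). I'll locate them all.

```bash
cat >h.py <<'E'
import cv2,numpy as np
def blobs(f,kind,amin=60):
    h=cv2.cvtColor(f,cv2.COLOR_RGB2HSV)
    I=lambda a,b:cv2.inRange(h,a,b)
    m={'red':I((0,150,70),(6,255,255))|I((174,150,70),(180,255,255)),'yel':I((18,150,80),(32,255,255)),'green':I((50,120,40),(80,255,255)),'blue':I((105,150,80),(125,255,255)),
       'orange':I((7,170,120),(16,255,255))}[kind]
    n,l,s,c=cv2.connectedComponentsWithStats(m)
    return [(c[i],s[i]) for i in range(1,n) if s[i,4]>=amin]
def plane(s,uv,z,R=None,t=None):
    R=np.array(s['R']);t=np.array(s['t'])
    d=R.T@[(uv[0]-s['cx'])/s['fx'],(uv[1]-s['cy'])/s['fy'],1];c=-R.T@t
    return c+d*(z-c[2])/d[2]
def wrist(s,tp,er):
    """give wrist snapshot world R,t"""
    T=np.array(s['tool_from_camera']);W=cv2.Rodrigues(np.array(er))[0]
    Rw=W@T[:3,:3];c=W@T[:3,3]+tp
    s['R']=Rw.T;s['t']=-Rw.T@c;return s
E
python3 - <<'E'
import pickle
from h import *
d=pickle.load(open('d.pkl','rb'))
for n in('scene','side'):
    for k,z in(('red',95),('green',72),('blue',60),('orange',35)):
        for c,s in blobs(d[n]['frame'],k): print(n,k,c.round(),s[4],plane(d[n],c,z).round())
E
```

```text
scene red [243. 243.] 226 [ 358. -217.   95.]
scene red [320. 245.] 235 [ 557. -133.   95.]
scene red [400. 274.] 276 [ 802. -169.   95.]
scene red [226. 297.] 314 [ 456. -441.   95.]
scene red [179. 353.] 403 [ 478. -650.   95.]
scene blue [363.  17.] 2161 [-622. 2965.   60.]
scene blue [302.  86.] 10024 [-220. 1219.   60.]
scene blue [355.  48.] 142 [-290. 2059.   60.]
scene blue [461. 235.] 1715 [881. 147.  60.]
scene blue [294. 226.] 114 [413. -23.  60.]
scene orange [384. 199.] 411 [582. 301.  35.]
side red [318. 252.] 207 [ 556. -132.   95.]
side red [382. 245.] 217 [ 741. -138.   95.]
side red [250. 283.] 238 [ 357. -217.   95.]
side red [298. 347.] 300 [ 454. -442.   95.]
side red [322. 430.] 439 [ 474. -649.   95.]
side green [310. 200.] 63 [574. 142.  72.]
side blue [50. 78.] 11291 [-523. 1349.   60.]
side blue [163.  90.] 6503 [  36. 1100.   60.]
side blue [387. 189.] 1510 [845. 171.  60.]
side blue [264. 240.] 131 [408. -16.  60.]
side orange [298. 180.] 363 [557. 314.  35.]
```

View pics/wrist0.png

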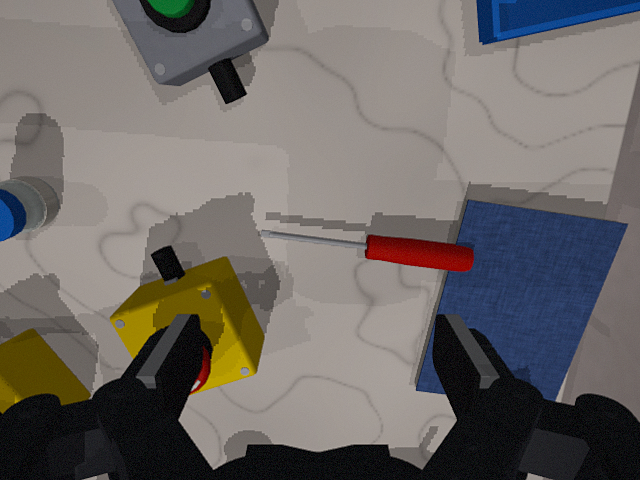

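The wrist view shows the target box's corner at (190,320), with its red button partly hidden by a finger. The start box is at the top left, (190,20). The target is the box at about (556,-133), which has the greatest y. I'll move above it.

Emit:
apply_moves(commands=[[[-45, -40, 0], 0, 0], [[-45, -40, 0], 0, 0], [[-43, -37, 0], 0, 0], [[0, 0, 0], 0, 0], [[0, 0, 0], 0, 0]], newtons=20)

```text
time: 0.78
tool_pos: [558.2, -133.0, 231.3]
eef_rot: [2.222, 2.22, 0.001]
contact_force: [0.3, 0.0, 0.8]
grip_width: 0.001
grasp_force: 0.0
```

```bash
cat >look.py <<'E'
from cell import r
from h import *
import sys
o=r.get_obs();s=wrist(r.snapshot('wrist'),o['tool_pos'],o['eef_rot'])
print(o['time'],o['tool_pos'],o['eef_rot'],o['contact_force'].round(1) if hasattr(o['contact_force'],'round') else o['contact_force'])
cv2.imwrite(f'pics/{sys.argv[1]}.png',s['frame'][:,:,::-1])
for c,q in blobs(s['frame'],'red',800): print('red',c,q,plane(s,c,95))
h=cv2.cvtColor(s['frame'],cv2.COLOR_RGB2HSV)
g=cv2.inRange(h,(0,0,150),(180,70,255))
R=cv2.inRange(h,(0,150,60),(8,255,255))|cv2.inRange(h,(172,150,60),(180,255,255))
R=cv2.morphologyEx(R,cv2.MORPH_CLOSE,np.ones((31,31)))
n,l,st,c=cv2.connectedComponentsWithStats(g&R)
for i in range(1,n):
    if st[i,4]>40:
        p=np.argwhere(l==i)[:,::-1].astype(np.float32)
        rc=cv2.boxPoints(cv2.minAreaRect(p))
        P=np.array([plane(s,u,115) for u in rc])[:,:2]
        e=(P[1]-P[0],P[2]-P[1]);e=max(e,key=np.linalg.norm)
        print('white',c[i].round(),st[i,4],plane(s,c[i],115).round(1),[round(float(np.linalg.norm(P[k+1]-P[k])),1) for k in(0,1)],np.degrees(np.arctan2(e[1],e[0])).round(1))
E
python3 look.py w1
```

```text
0.775 [ 558.16093838 -132.96709922  231.32487003] [2.22243201e+00 2.22036864e+00 1.15300680e-03] [0.3 0.  0.8]
red [570.3352681  105.80845771] [ 506   84  126   43 3618] [724.32466844 -54.85354689  95.        ]
red [312.88270981 206.61501517] [ 273  168   82   80 3956] [ 554.31060934 -123.28745709   95.        ]
red [ 59.30841924 312.37399771] [  11  278   89   70 3492] [ 356.42387876 -208.12726721   95.        ]
white [306. 180.] 151 [ 549.9 -100.4  115. ] [26.7, 4.5] 19.5
white [314. 218.] 390 [ 555.  -126.3  115. ] [44.1, 4.2] 20.3
white [320. 238.] 204 [ 559.6 -140.3  115. ] [30.7, 7.5] 19.8
white [ 40. 293.] 155 [ 359.8 -181.6  115. ] [30.1, 7.1] 28.8
white [ 42. 329.] 271 [ 355.1 -210.8  115. ] [43.5, 4.4] 28.4
white [ 72. 338.] 129 [ 376. -218.  115.] [30.7, 7.4] 28.0
```

View pics/w1.png

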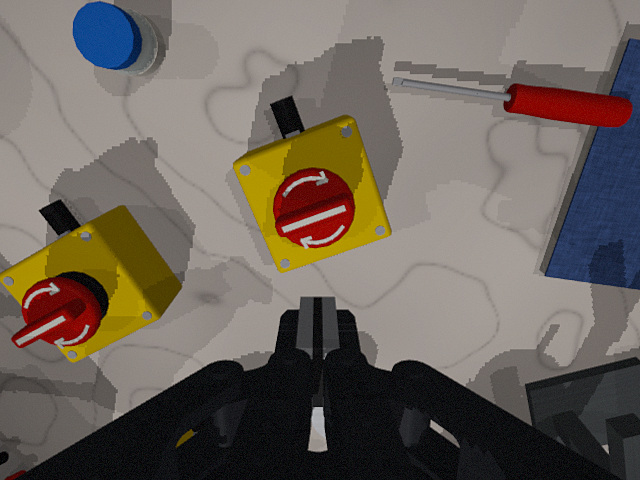

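The wrist view shows the target button at (314,208), with its bar line through (314,218) at about 20° and the arrows running clockwise. I'll check the centre against the box-top corners, (234,163), (352,113), (391,235) and (281,272).

```bash
python3 - <<'E'
from cell import r
from h import *
import pickle
o=r.get_obs();s=wrist(r.snapshot('wrist'),o['tool_pos'],o['eef_rot'])
P=np.array([plane(s,u,65) for u in((234,163),(352,113),(391,235),(281,272))])
print(P.round(),P.mean(0),[np.linalg.norm(P[i]-P[i-1]).round(1) for i in range(4)])
d=pickle.load(open('d.pkl','rb'))
for n in('scene','side'):
    f=d[n]['frame'];h=cv2.cvtColor(f,cv2.COLOR_RGB2HSV)
    m=cv2.inRange(h,(0,0,140),(180,110,255))
    for c,q in blobs(f,'red'):
        p=plane(d[n],c,95)
        if abs(p[0]-556)<9:
            x,y,w,hh=q[:4];n_,l,st,cc=cv2.connectedComponentsWithStats(m[y:y+hh,x:x+w])
            print(n,q,[(st[i,4],plane(d[n],cc[i]+[x,y],115).round(1)) for i in range(1,n_) if st[i,4]>5])
    for c,q in blobs(f,'green',15): print(n,'green',q[4],plane(d[n],c,72))
E
```

```text
[[ 494.  -96.   65.]
 [ 583.  -60.   65.]
 [ 617. -154.   65.]
 [ 528. -187.   65.]] [ 555.6714196  -124.26431511   65.        ] [np.float64(96.3), np.float64(96.1), np.float64(100.3), np.float64(95.5)]
scene [310 238  21  15 235] [(np.int32(6), array([ 536.3, -152.8,  115. ])), (np.int32(16), array([ 556.3, -128.7,  115. ])), (np.int32(6), array([ 565.4, -178.9,  115. ]))]
scene green 59 [579.91817407 135.89213186  72.        ]
side [309 243  20  17 207] [(np.int32(56), array([ 547.8, -121.5,  115. ])), (np.int32(18), array([ 555.9, -166.1,  115. ]))]
side green 63 [574.21526212 142.28617162  72.        ]
```

Emit:
apply_moves(commands=[[[7, -2.7, 30], -10, 0], [[0, 0, 40], -10, 0], [[0, 0, 30], 0, 0], [[0, 0, 8], 0, 0], [[0, 0, 0], 0, 0]])

```text
time: 1.5
tool_pos: [555.7, -125.3, 123.1]
eef_rot: [-1.8, -2.574, 0.0]
contact_force: [-0.2, 0.3, 0.1]
grip_width: 0.001
grasp_force: 0.0
```

```bash
python3 look.py w2
```

```text
1.5 [ 555.74900344 -125.32364978  123.13662547] [-1.80016335e+00 -2.57387146e+00  3.00184252e-04] [-0.2  0.3  0.1]
red [618.01799346 223.74754635] [ 585  196   55   61 1834] [669.91383018 -51.49230437  95.        ]
red [315.81180443 270.37401526] [ 253  221  127  104 7997] [ 551.72730535 -118.73023395   95.        ]
white [314. 241.] 263 [543.6 -98.8 115. ] [20.7, 4.2] 22.9
white [273. 308.] 154 [ 537.8 -133.1  115. ] [7.6, 3.8] 20.1
white [361. 308.] 150 [ 572.7 -120.2  115. ] [6.7, 3.8] 20.1
```

View pics/w2.png

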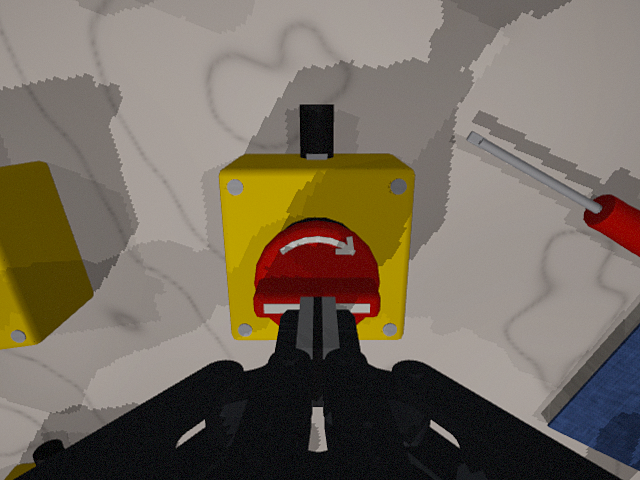

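The wrist view shows the fingertips centred over the bar, with line ends at (273,308) and (361,308). Now I'll press gently.

Emit:
apply_moves(commands=[[[-1, 0, 6], 0, 0], [[0, 0, 3], 0, 0], [[0, 0, 2], 0, 0], [[0, 0, 1.5], 0, 0], [[0, 0, 1.5], 0, 0]])

```text
time: 2.17
tool_pos: [555.7, -127.1, 109.4]
eef_rot: [1.802, 2.573, 0.0]
contact_force: [0.6, -0.8, -0.5]
grip_width: -0.001
grasp_force: 0.0
```

Emit:
apply_moves(commands=[[[0, 0, 1], 0, 0], [[0, 0, 1], 0, 0], [[0, 0, 0.5], 0, 0]])

```text
time: 2.55
tool_pos: [555.5, -126.9, 106.9]
eef_rot: [-1.802, -2.573, 0.0]
contact_force: [-1.2, -0.1, 4.4]
grip_width: 0.001
grasp_force: 2.2
```

Emit:
apply_moves(commands=[[[0, 0, 0.5], 0, 0], [[0, 0, -14], 0, 0], [[24, 26, 0], 0, 0], [[0, 0, 0], 0, 0], [[0, 0, 0], 0, 0]])

```text
time: 3.18
tool_pos: [571.9, -95.6, 120.5]
eef_rot: [1.801, 2.574, -0.0]
contact_force: [-0.5, -0.3, -0.1]
grip_width: 0.0
grasp_force: 0.0
```

```bash
python3 look.py w3;python3 - <<'E'
import cv2
i=cv2.imread('pics/w3.png');cv2.imwrite('pics/w3c.png',i[180:400,150:450])
E
```

```text
3.175 [571.85447862 -95.59836264 120.50044374] [ 1.80080331e+00  2.57388072e+00 -4.70007602e-04] [-0.5 -0.3 -0.1]
red [597.49373782 267.57723351] [ 542  230   98   81 3593] [686.92056747 -42.77394011  95.        ]
red [252.06640625 307.18410326] [ 202  262  118  100 5888] [ 545.81182367 -115.84492203   95.        ]
white [266. 282.] 276 [547.5 -91.4 115. ] [4.0, 24.6] 20.1
white [242. 347.] 452 [ 547.2 -124.1  115. ] [26.9, 3.5] 20.1
white [247. 360.] 136 [ 551.1 -129.4  115. ] [3.9, 12.0] -1.7
```

View pics/w3c.png

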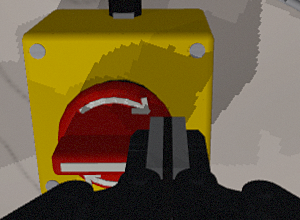

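The crop shows the fingertips at about (315,300) in the full frame, beside the bar's right end on the arrow's upstream side. I'll lower to 99 mm and push.

Emit:
apply_moves(commands=[[[0, 0, 12], 0, 0], [[0, 0, 9.5], 0, 0], [[0, 0, 0], 0, 0], [[-5, 0, 0], 0, 0], [[-4, 0, 0], 0, 0]])

```text
time: 3.85
tool_pos: [575.1, -103.6, 98.8]
eef_rot: [-1.802, -2.572, -0.002]
contact_force: [-0.6, 4.4, -1.0]
grip_width: 0.0
grasp_force: 2.4
```

Emit:
apply_moves(commands=[[[-2, 0, 0], 0, 0], [[-2, 0, 0], 0, 0], [[-2, 0, 0], 0, 0], [[0, 0, 0], 0, 0]])

```text
time: 4.35
tool_pos: [577.7, -109.2, 99.7]
eef_rot: [1.802, 2.573, 0.002]
contact_force: [-0.2, 5.1, 4.0]
grip_width: 0.005
grasp_force: 2.3
```

Emit:
apply_moves(commands=[[[-2, 0, 0], 0, 0], [[-2, 0, 0], 0, 0], [[0, 0, 0], 0, 0]])

```text
time: 4.72
tool_pos: [578.9, -113.4, 99.3]
eef_rot: [1.802, 2.573, 0.001]
contact_force: [0.6, 4.7, 5.0]
grip_width: 0.002
grasp_force: 2.6
```

```bash
python3 look.py w4;python3 - <<'E'
import cv2
i=cv2.imread('pics/w4.png');cv2.imwrite('pics/w4c.png',i[100:400,100:500])
E
```

```text
4.725 [ 578.88059571 -113.40614269   99.30423114] [1.80165929e+00 2.57257520e+00 9.19922494e-04] [0.6 4.7 5. ]
red [608.41122449 242.7462585 ] [ 564  209   76   74 2940] [674.27753123 -47.16704932  95.        ]
red [248.00698975 292.17101584] [ 183  241  141  124 8584] [ 548.90134141 -115.46037573   95.        ]
white [290. 273.] 43 [560.4 -93.  115. ] [1.8, 4.0] -8.8
white [232. 332.] 813 [ 548.3 -122.2  115. ] [3.9, 31.4] -15.7
white [224. 347.] 450 [ 547.2 -129.2  115. ] [6.3, 28.3] -15.9
```

View pics/w4c.png

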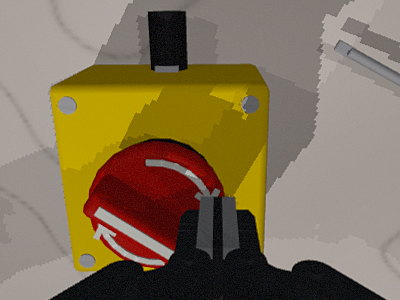

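The crop shows the bar turned clockwise to about -16°, so the twist is about 0.63 rad. I'll push slightly further, then back off, lift and check.

Emit:
apply_moves(commands=[[[-1.5, 0, 0], 0, 0], [[-1, 0, 0], 0, 0], [[0, 0, 0], 0, 0]])

```text
time: 5.15
tool_pos: [579.9, -115.9, 99.1]
eef_rot: [1.801, 2.572, 0.001]
contact_force: [-0.1, 2.5, 3.0]
grip_width: -0.001
grasp_force: 1.8
```

Emit:
apply_moves(commands=[[[6, 0, 0], 0, 0], [[8, 0, 0], 0, 0], [[8, 0, 0], 0, 0], [[0, 0, 0], 0, 0]])

```text
time: 5.65
tool_pos: [571.0, -94.4, 98.4]
eef_rot: [-1.8, -2.574, 0.001]
contact_force: [0.0, -0.6, -0.2]
grip_width: 0.002
grasp_force: 0.0
```

Emit:
apply_moves(commands=[[[0, 0, -30], 0, 0], [[0, 0, -40], 0, 0], [[-25, -26, -40], 0, 0], [[0, 0, -8], 0, 0], [[0, 0, 0], 0, 0]])

```text
time: 6.28
tool_pos: [556.1, -127.4, 217.2]
eef_rot: [1.802, 2.572, 0.001]
contact_force: [0.3, 0.0, -0.4]
grip_width: -0.0
grasp_force: 0.0
```

```bash
python3 look.py w5;python3 - <<'E'
import cv2,numpy as np,pickle
from cell import r
from h import *
d=pickle.load(open('d.pkl','rb'))
s=r.snapshot('side');sc=r.snapshot('scene');pickle.dump((s,sc),open('d5.pkl','wb'))
a=lambda f,x,y:cv2.resize(f[y:y+50,x:x+66],None,fx=6,fy=6,interpolation=1)
f=np.vstack([np.hstack([a(d['side']['frame'],285,225),a(s['frame'],285,225)]),np.hstack([a(d['scene']['frame'],288,220),a(sc['frame'],288,220)])])
cv2.imwrite('pics/cmp5.png',f[:,:,::-1])
for n,q in(('side',s),('scene',sc)):
  for im in(d[n],q):
    print(n,[(c.round(1),b.tolist()) for c,b in blobs(im['frame'],'red') if abs(c[0]-320)<4 and c[1]<300])
E
```

```text
6.275 [ 556.13723941 -127.42744621  217.18272822] [1.80214336e+00 2.57192303e+00 1.17595242e-03] [ 0.3  0.  -0.4]
red [574.60901071 205.28859483] [ 518  168  110   72 3174] [714.27383463 -54.5200648   95.        ]
red [316.75011612 218.59010683] [ 275  179   85   83 4306] [ 553.45931906 -122.9941506    95.        ]
red [ 23.90801394 236.79860627] [   0  196   55   80 2870] [ 367.1874731  -204.73622472   95.        ]
white [321. 191.] 161 [ 547.8 -100.2  115. ] [4.7, 26.5] 18.5
white [  8. 208.] 80 [ 367.6 -176.7  115. ] [6.1, 9.4] 1.6
white [316. 233.] 429 [ 554.4 -126.4  115. ] [43.4, 4.0] 20.0
white [  6. 246.] 80 [ 369.1 -203.2  115. ] [8.9, 4.1] 28.3
white [314. 253.] 224 [ 557.5 -139.8  115. ] [7.7, 31.1] 20.0
white [ 19. 268.] 127 [ 378.9 -216.2  115. ] [25.3, 5.7] 35.4
side [(array([318.4, 251.9]), [309, 243, 20, 17, 207])]
side [(array([318.4, 251.9]), [309, 243, 20, 17, 205])]
scene [(array([320.2, 244.9]), [310, 238, 21, 15, 235])]
scene [(array([320.4, 244.9]), [310, 238, 21, 15, 238])]
```

View pics/cmp5.png

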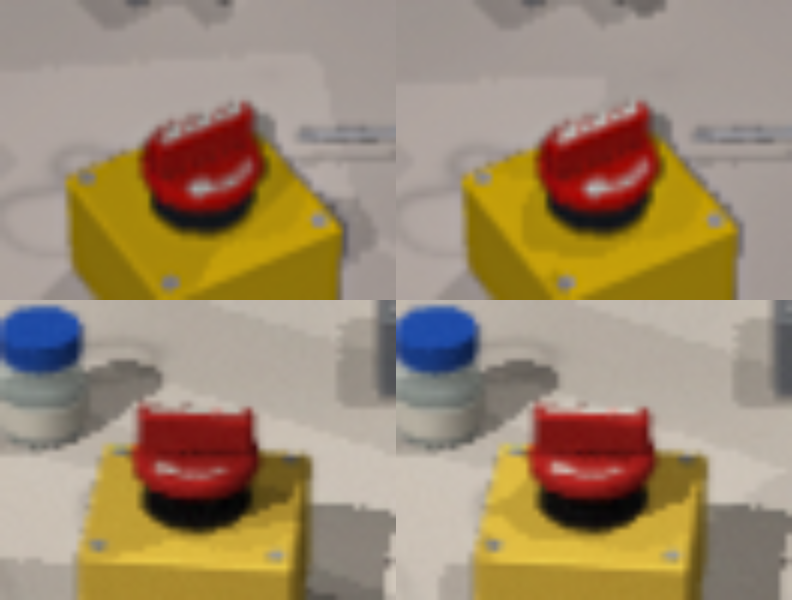

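Both external views match the starting pictures, so the button is popped out and the bar is back at 20°. The w3 parallax showed about 8 mm of drop, which confirms it had latched. Next is the start button.

Emit:
apply_moves(commands=[[[0, 0, 0], 10, 0], [[0, 0, 0], 10, 0], [[55, 4, 0], 0, 0], [[55, 4, 0], 0, 0], [[55, 4, 0], 0, 0]])

```text
time: 7.05
tool_pos: [566.9, 39.5, 214.8]
eef_rot: [-2.22, -2.22, 0.003]
contact_force: [0.3, 0.2, -0.4]
grip_width: 0.002
grasp_force: 0.0
```

Emit:
apply_moves(commands=[[[55, 4, 10], 0, 0], [[44, 4, 10], 0, 0], [[0, 0, 0], 0, 0], [[0, 0, 0], 0, 0]])

```text
time: 7.55
tool_pos: [575.0, 136.7, 195.3]
eef_rot: [-2.219, -2.222, 0.004]
contact_force: [0.3, -0.2, -1.1]
grip_width: 0.001
grasp_force: 0.0
```

```bash
python3 - <<'E'
from cell import r
from h import *
o=r.get_obs();s=wrist(r.snapshot('wrist'),o['tool_pos'],o['eef_rot'])
print(o['tool_pos'])
cv2.imwrite('pics/w6.png',s['frame'][:,:,::-1])
for c,q in blobs(s['frame'],'green',300):
    P=plane(s,c,72);print(c,q,P, q[2]*np.linalg.norm(P-(-s['R'].T@s['t']))/s['fx'])
E
```

```text
[574.99334315 136.6662311  195.33826944]
[318.92861288 202.69936158] [ 296  179   47   48 1723] [574.96437356 152.24562558  72.        ] 31.95703447863219
```

View pics/w6.png

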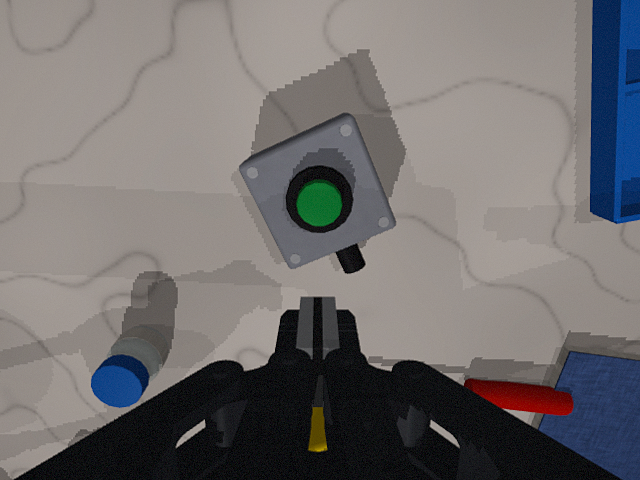

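The wrist view shows the green button at (319,203), which works out at (575,152) with a 32 mm diameter as specified. I'll move over it and press.

Emit:
apply_moves(commands=[[[15.5, 0, 30], 0, 0], [[0, 0, 40], 0, 0], [[0, 0, 35], 0, 0], [[0, 0, 10], 0, 0], [[0, 0, 0], 0, 0]])

```text
time: 8.22
tool_pos: [575.8, 151.2, 81.7]
eef_rot: [-2.223, -2.22, 0.001]
contact_force: [-0.1, -0.1, 1.1]
grip_width: 0.001
grasp_force: 0.0
```

Emit:
apply_moves(commands=[[[0, 0, 5], 0, 0], [[0, 0, 3], 0, 0], [[0, 0, 2], 0, 0], [[0, 0, 1.5], 0, 0], [[0, 0, 1], 0, 0]])

```text
time: 8.85
tool_pos: [576.2, 152.2, 69.8]
eef_rot: [2.221, 2.221, 0.001]
contact_force: [0.1, -0.3, 2.4]
grip_width: -0.001
grasp_force: 1.3
```

Emit:
apply_moves(commands=[[[0, 0, 1], 0, 0], [[0, 0, 1], 0, 0], [[0, 0, 1], 0, 0], [[0, 0, 0.5], 0, 0], [[0, 0, 0], 0, 0]])

```text
time: 9.48
tool_pos: [576.2, 152.2, 66.1]
eef_rot: [2.221, 2.221, 0.001]
contact_force: [0.6, 0.5, 5.0]
grip_width: -0.002
grasp_force: 2.4
```

Nearly there: I'll press a little further until the force climbs past the spring's 5 N.

Emit:
apply_moves(commands=[[[0, 0, 0.5], 0, 0], [[0, 0, 0.5], 0, 0], [[0, 0, 0], 0, 0]])

```text
time: 9.85
tool_pos: [576.3, 152.2, 66.0]
eef_rot: [2.221, 2.221, 0.001]
contact_force: [-2.4, -0.6, 9.6]
grip_width: -0.0
grasp_force: 4.9
```

It's bottomed out: 9.6 N with no further travel. Now I'll retreat.

Emit:
apply_moves(commands=[[[0, 0, -10], 0, 0], [[0, 0, -40], 0, 0], [[0, 0, -50], 0, 0], [[0, 0, -50], 0, 0], [[0, 0, 0], 0, 0]])

```text
time: 10.48
tool_pos: [578.5, 152.7, 220.0]
eef_rot: [2.218, 2.218, 0.011]
contact_force: [0.7, 0.0, -0.1]
grip_width: -0.003
grasp_force: 0.0
```

Emit:
apply_moves(commands=[[[0, 0, 0], 0, 0], [[0, 0, 0], 0, 0]])

```text
time: 10.72
tool_pos: [574.2, 151.7, 212.2]
eef_rot: [-2.22, -2.22, 0.006]
contact_force: [0.1, 1.3, 0.2]
grip_width: -0.001
grasp_force: 0.0
```

```bash
python3 - <<'E'
from cell import r
from h import *
import pickle
s5,c5=pickle.load(open('d5.pkl','rb'));s=r.snapshot('side');c=r.snapshot('scene')
for a,b in((s5,s),(c5,c)):
    for k in('red','green','orange','blue'):
        print(k,[(x.round(1).tolist()) for x,_ in blobs(a['frame'],k)],[(x.round(1).tolist()) for x,_ in blobs(b['frame'],k)])
cv2.imwrite('pics/s7.png',c['frame'][:,:,::-1]);print(r.get_obs()['tool_pos'])
E
```

```text
red [[318.4, 251.9], [382.3, 245.5], [250.5, 282.8], [298.1, 347.5], [322.3, 430.1]] [[318.4, 251.8], [382.3, 245.4], [250.5, 282.8], [298.2, 347.6], [322.2, 430.0]]
green [] [[309.9, 199.6]]
orange [[289.3, 181.5]] [[295.0, 180.5]]
blue [[49.6, 90.7], [169.0, 4.5], [159.5, 97.8], [385.5, 187.9], [264.0, 240.1]] [[40.3, 82.2], [149.5, 83.1], [385.5, 187.9], [264.0, 240.1]]
red [[242.7, 242.7], [320.4, 244.9], [399.5, 274.3], [226.1, 296.6], [179.0, 353.2]] [[242.7, 242.7], [320.2, 244.8], [399.5, 274.3], [226.1, 296.6], [179.0, 353.2]]
green [] []
orange [[384.2, 199.5]] [[382.0, 199.3]]
blue [[347.6, 54.8], [265.7, 95.2], [292.3, 56.1], [460.1, 233.8], [294.1, 226.1]] [[359.4, 14.4], [296.9, 81.8], [341.3, 37.7], [385.2, 93.4], [460.1, 233.8], [293.9, 226.0]]
[574.53080857 151.79388731 212.54168262]
```

View pics/s7.png

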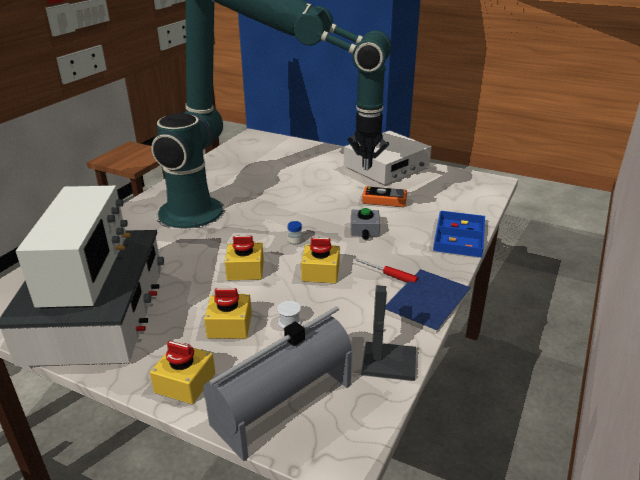

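The scene view shows the arm clear above the bench at (367,160), the red button out at (320,245) and everything else undisturbed. I'll hand the job in.

```bash
python3 -c "
from cell import r
print(r.sign_off())"
```

```text
the job is handed in; nothing more can be done
None
```

The emergency stop test is done and handed in, with no verdict returned: the red button was latched, turned clockwise until it popped out and let go, the green start button was then pressed fully in, and the arm finished clear of everything.

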